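Stand the lime sample panel up to dry

ROBOT

A 6-joint arm with a two-finger parallel gripper is mounted at the origin on the work surface. World frame = base frame: x ahead of the robot, y to its left, z up, the work surface at z = 0. Lengths are in m, angles in rad, forces in N, time in s.
With the tool pointing down it reaches from about 0.3 to 1 m from the base axis. Payload 5.1 kg.
Tool frame: the origin (TCP) lies midway between the tips of the shut fingers; the grasp point (between the pads) lies 19 mm behind it; z points along the fingers, x is the direction in which the jaws open and shut, and the axes are right-handed (so a half turn about z gives the same grasp; the last joint's range is limited). The gripper opens to 95 mm and grips with 3 to 60 N. Pads are 20 mm wide; open, the fingers measure 119 mm over their backs; the gripper's body (75 mm by 180 mm) begins 59 mm behind the grasp point.
Start: joints at [1.088, 0.124, 1.65, -0, 1.367, -0.083], TCP at [0.253, 0.599, 0.215] pointing down, gripper open.
Joint ranges: [-2.61, 2.61], [-1.02, 2.33], [0.03, 2.71], [-1.35, 4.49], [0.32, 2.68], [-2.91, 2.91]. Speed limits (rad/s): [2.57, 2.57, 3.14, 3.14, 3.14, 3.14].

INTERFACE

Orientations are given as [roll, pitch, yaw] about the fixed x, y, z axes, in that order (R = Rz(yaw) Ry(pitch) Rx(roll)).
In Python, from cell import get_obs, read_camera, hand_in gives the robot as it stands. The module is installed in compiled form; this text tells all that it offers.
- The arm moves only by the shell command python3 -m pendant 'ROWS' [OPENING] [FORCE]. ROWS is JSON, a list of rows, each an object of numbers: "tx", "ty", "tz": the shift along the tool's x, y, z in mm; "wx", "wy", "wz": the turn, a rotation vector about the tool's x, y, z in rad. In form: [{"tx": .., "ty": .., "tz": .., "wx": .., "wy": .., "wz": ..}, ...]. A call has 1 to 12 rows; each row shifts and turns the pose as measured when the row begins, along the tool's axes as they then stand; what a row does not reach is not made up. A row lasts 1/12 s, in which the tool goes at most 41.7 mm and 7.16 degrees, less where a joint would pass 70% of its speed; a pose out of reach is approached as far as the arm can. A call with a gripper value outside its range is refused whole. OPENING is the opening, from 0 (shut) to 1 (fully open), set as the call begins (- or left out, the last holds). The fingers move at their own pace and stop on an object; FORCE is the grip in N (left out, the last holds). Time passes only in rows, so rows that do not move let the fingers close. It gives the time, the measured TCP pose, the force and the opening at its end, in the units of the state.
- get_obs(): the state, without advancing time (a new reading comes with each control period).
- read_camera(name): name is "scene" or "top" or "wrist"; returns a dict with "img" (384x512x3 uint8, red, green, blue), "z_map" (384x512 float32, m along the optical axis (not along the pixel's ray), 0 where there is no reading), "camera_matrix" (3x3 intrinsics, pixels), "R" (3x3) and "t" (3): a world point X has camera coordinates R X + t. Camera axes: x right, y down, z forward; pixel columns grow to the right and rows downward; lengths in m; the calibration is good to about 2 mm. A picture is of the moment at which its call begins.
- hand_in(): hands the job in, once; it reports no verdict.
The state is a dict: "time": time; "joints": joint angles; "dq": joint speeds; "joint_efforts": joint torques, N m; "position": TCP position; "orientation": TCP orientation; "contact_force": force on the tool from outside, world axes, zero at the start; "ft_torque": the same for the moment, N m; "opening": finger opening in m.
Only numpy, scipy, OpenCV 4.12 (cv2) and the standard library are available. Lean on these libraries where they do the work, as an engineer would, in place of code of your own. Each camera call takes 0.05 s, during which the arm holds its last target.

TASK

In the airbrush workshop, take the lime-green sample panel off its spraying rest and stand it upright on one of its thin edges, on its own, in the middle of the white drying pad. Leave the orange and the blue panels on their rests.

Things in the scene. Friction and masses are not known exactly. Their poses are not given: they have to be found in the camera images.
- panel_lime: Lime-green panel, 70 x 50 x 18 mm, 75 g, two white stripes on its face. Lies face up on a fixed rest that slopes 45 degrees, rising roughly away from the robot, low edge on a lip, centre 60 mm above the table. Rest top and lip are 34 mm wide: the long sides overhang, free for fingers; foot 70 x 44 mm. Origin at its centre; x along the 70 mm (up the slope at first), y along the 50 mm, z out of the face.
- panel_orange: Orange panel of the same shape, on a rest of the same kind near by; it stays there. Origin at its centre; x along the 70 mm (up the slope at first), y along the 50 mm, z out of the face.
- panel_blue: Blue panel of the same shape, on a rest of the same kind near by; it stays there. Origin at its centre; x along the 70 mm (up the slope at first), y along the 50 mm, z out of the face.
- pad: White drying pad with a thin black border line, 160 x 160 mm and 8 mm thick, empty, fixed flat on the table to the right of the rests. Origin at the centre of its underside, on the table (its top is 8 mm higher); z up, x and y along its sides.
Not all that is in view belongs to the job. Leave any brown look-alike of the panel_lime alone.

How it is judged:
At the end, for the whole second after the job is handed in: The lime panel stands on a thin edge on the drying pad, its faces within 10 degrees of vertical, its centre within 52 mm of the pad's centre along each of the pad's sides, at rest and released; the orange and blue panels are within 25 mm of where they were (angle between panel_lime's own z axis and vertical between 1.396 and 1.745 rad and x of panel_lime in the frame of pad between -0.052 and 0.052 m and y of panel_lime in the frame of pad between -0.052 and 0.052 m and z of panel_lime in the frame of pad between 0.025 and 0.055 m and contact force between panel_lime and pad above 0.1 N and linear speed of panel_lime below 0.02 m/s and angular speed of panel_lime below 0.1 rad/s and distance of each of panel_orange, panel_blue from where it was at the start of the episode below 0.025 m); the robot touches nothing.
It fails at once if the orange panel is moved from its rest (distance of panel_orange from where it was at the start of the episode above 0.03 m).
It fails at once if the blue panel is moved from its rest (distance of panel_blue from where it was at the start of the episode above 0.03 m).
It also fails if it takes over 38 s, if anything falls off the work surface, if the arm or the gripper's body presses on something with over 40 N, if the wrist force passes 120 N, or if a joint passes its speed limit or range.

## Working session

There is one attempt and no reset: what is moved stays moved. The work goes in short steps, Python scripts to look and compute and a shell command to move; the robot and the scene stay as the last step left them, time stands still between calls to the robot, and variables do not carry over. Pictures are saved under pics/ and viewed, and the job is handed in when it is done.

```bash
mkdir -p pics
python3 - <<'E'
from cell import *
import cv2,numpy as np
print(get_obs())
for n in ["scene","top"]:
    c=read_camera(n); cv2.imwrite(f"pics/{n}0.png",c["img"][:,:,::-1]); print(n,c["camera_matrix"].tolist(),c["R"].round(3).tolist(),c["t"])
E
```

```text
{'time': 0.0, 'joints': array([ 1.08838360e+00,  1.24505845e-01,  1.65164019e+00, -2.09576544e-06,
        1.36751078e+00, -8.25932829e-02]), 'dq': array([-1.37091477e-04, -7.56490422e-04,  3.14200304e-06, -5.74674749e-04,
       -4.97541861e-04,  1.05891422e-03]), 'joint_efforts': array([ 1.09848388e-04, -4.17599452e+01, -3.59931457e+01,  7.74078537e-02,
        4.90472652e-02, -1.65281581e-04]), 'position': array([0.25274231, 0.5981625 , 0.21340657]), 'orientation': array([-3.14142441e+00,  2.05729503e-03,  1.17097748e+00]), 'contact_force': array([ 0.61679846, -0.24590356, -0.23109681]), 'ft_torque': array([ 0.02001991, -0.02195404,  0.0053949 ]), 'opening': 0.09512526758268292}
scene [[357.7939640116144, 0.0, 258.02844428319906], [0.0, 357.7939640116144, 187.9149046589394], [0.0, 0.0, 1.0]] [[0.519, 0.855, 0.001], [0.594, -0.36, -0.719], [-0.614, 0.374, -0.695]] [-0.32082242 -0.25909136  1.15776756]
top [[470.5128206042503, 0.0, 248.75173964904354], [0.0, 470.5128206042503, 187.82276335376292], [0.0, 0.0, 1.0]] [[-0.015, -1.0, -0.001], [-0.999, 0.015, -0.031], [0.031, 0.0, -1.0]] [0.05498986 0.5715945  1.13585922]
```

View pics/scene0.png

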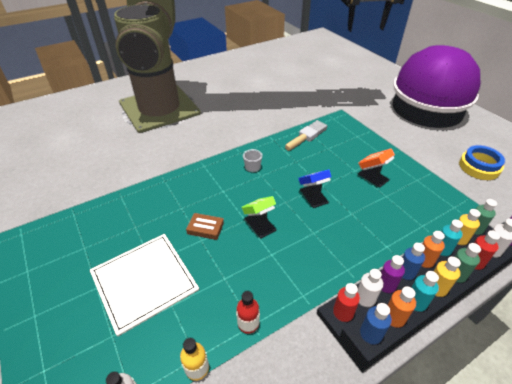

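View pics/top0.png

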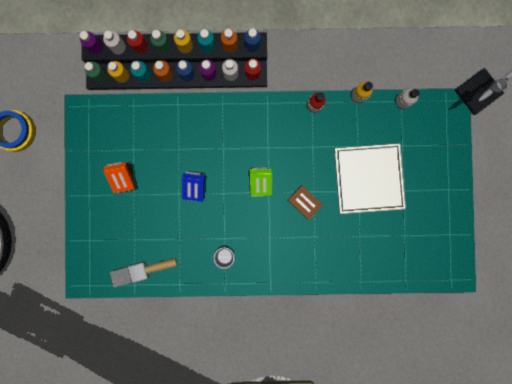

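Candidates for the target in the top view:
- Lime panel at (261,182): matches the description, lime green with two stripes on a sloped rest. This is my choice.
- Brown look-alike lying flat at (305,202).
- Blue panel at (193,186).
- Orange panel at (119,178).

The pad is at (370,178). Next I'll measure and make the close crop.

```bash
cat > h.py <<'E'
from cell import *
import cv2,numpy as np
from scipy.spatial.transform import Rotation as Ro
def pts(c,mask):
    v,u=np.nonzero(mask&(c["z_map"]>0)); z=c["z_map"][v,u]; K=c["camera_matrix"]
    X=np.stack([(u-K[0,2])/K[0,0]*z,(v-K[1,2])/K[1,1]*z,z],1)
    return (X-c["t"])@c["R"]   # R^T (X-t)
def proj(c,X):
    p=c["R"]@X+c["t"]; p=c["camera_matrix"]@p; return p[:2]/p[2]
def hsv(c): return cv2.cvtColor(c["img"],cv2.COLOR_RGB2HSV)
def lime(c):
    h=hsv(c); return (h[...,0]>34)&(h[...,0]<52)&(h[...,1]>130)&(h[...,2]>90)
E
python3 - <<'E'
from h import *
for n in ["top","scene"]:
    c=read_camera(n); m=lime(c).astype(np.uint8); 
    m=cv2.morphologyEx(m,cv2.MORPH_CLOSE,np.ones((7,7)))
    k,l,s,ce=cv2.connectedComponentsWithStats(m); i=1+np.argmax(s[1:,4]); print(n,s[1:].tolist())
    m=l==i
    P=pts(c,cv2.erode(m.astype(np.uint8),np.ones((3,3)))>0)
    # top face plane
    best=P
    for _ in range(6):
        cc=best.mean(0); w=np.linalg.svd(best-cc)[2]; nn=w[2]*np.sign(w[2,2]); d=(P-cc)@nn; best=P[abs(d)<0.004]
    print("face centre",cc,"n",nn,"N",len(best),len(P),"yaw",np.arctan2(-nn[1],-nn[0]),"slope",np.arccos(nn[2])*57.3)
    print("centre",cc-0.009*nn)
    x0,y0=ce[i].astype(int); cv2.imwrite(f"pics/crop_{n}.png",cv2.resize(c["img"][y0-40:y0+40,x0-50:x0+50,::-1],None,fx=6,fy=6,interpolation=cv2.INTER_NEAREST))
    h=hsv(c); w=((h[...,1]<50)&(h[...,2]>150)).astype(np.uint8)
    k,l,s,ce=cv2.connectedComponentsWithStats(cv2.morphologyEx(w,cv2.MORPH_OPEN,np.ones((3,3))))
    H=(360,160) if n=="top" else (140,280)
    lab=l[H[1],H[0]]; ct=cv2.findContours((l==lab).astype(np.uint8),0,2)[0][0]
    print("white",s[lab]); bx=cv2.boxPoints(cv2.minAreaRect(ct)) if n=="top" else cv2.approxPolyDP(cv2.convexHull(ct),8,True)[:,0]
    K=c["camera_matrix"];o=-c["R"].T@c["t"];Q=[]
    for u,v in bx:
        r=c["R"].T@np.array([(u-K[0,2])/K[0,0],(v-K[1,2])/K[0,0],1]); Q.append(o+r*(0.008-o[2])/r[2])
    Q=np.array(Q);print(Q.round(4).tolist(),"pad",Q.mean(0), [np.arctan2(*(b-a)[1::-1]).round(3) for a,b in zip(Q,np.roll(Q,-1,0))])
E
```

```text
top [[250, 169, 22, 27, 580]]
face centre [0.58079888 0.01890709 0.06965056] n [-0.70853377 -0.01609207  0.7054934 ] N 429 484 yaw 0.02270787914755032 slope 45.13390513100298
centre [0.58717569 0.01905192 0.06330112]
white [ 335  144   67   69 3752]
[[0.6667, -0.164, 0.008], [0.6762, -0.3163, 0.008], [0.5156, -0.3247, 0.008], [0.5063, -0.173, 0.008]] pad [ 0.591201   -0.24450417  0.008     ] [np.float64(-1.509), np.float64(-3.09), np.float64(1.632), np.float64(0.056)]
scene [[242, 197, 33, 17, 307]]
face centre [0.60054433 0.01265717 0.08007799] n [-0.71477157 -0.00531346  0.69933781] N 114 211 yaw 0.0074336541763458585 slope 45.62946047380733
centre [0.60697728 0.01270499 0.07378395]
white [  90  235  109  100 6137]
[[0.5131, -0.1713, 0.008], [0.6692, -0.1644, 0.008], [0.6752, -0.3213, 0.008], [0.5173, -0.3295, 0.008]] pad [ 0.59369468 -0.24662849  0.008     ] [np.float64(0.044), np.float64(-1.533), np.float64(-3.09), np.float64(1.598)]
```

View pics/crop_top.png

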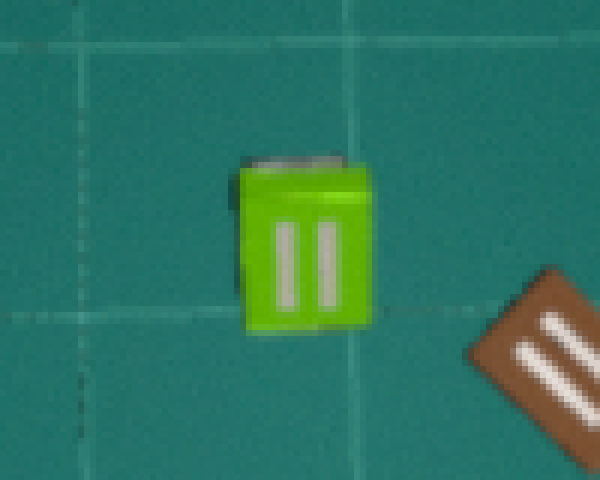

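View pics/crop_scene.png

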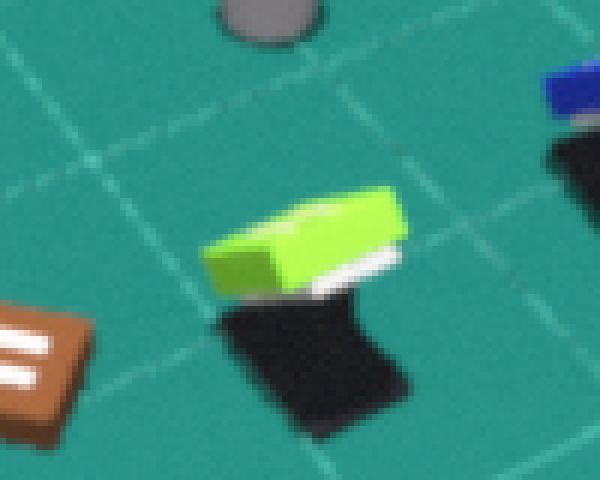

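The crops confirm the choice: the lime panel has two stripes and sits on a sloped rest, at (261,182) in the top view and (258,206) in the scene view. The brown piece lies flat. Next I'll turn the tool, then work out the travel.

```bash
cat >> h.py <<'E'
def left(p,rpy,back=0.0):
    """remaining shift (mm, tool axes) and turn to bring GRASP POINT (19 mm behind TCP) to p, minus back m along tool z"""
    o=get_obs(); R=Ro.from_euler('xyz',o["orientation"]); G=Ro.from_euler('xyz',rpy)
    tcp=np.array(p)+G.apply([0,0,0.019-back])
    print("t",o["time"].round(2),"shift mm",(R.inv().apply(tcp-o["position"])*1000).round(1),"turn",(R.inv()*G).as_rotvec().round(3),"pos",o["position"].round(4),"F",o["contact_force"].round(1),"op",round(o["opening"],4),"j",o["joints"].round(2))
E
python3 -m pendant '[{"wz":-0.105},{"wz":-0.105},{"wz":-0.105},{"wz":-0.105}]' 1
python3 -c "
from h import *
left([.587,.0187,.061],[np.pi,0,1.591],.12)"
```

```text
$[0]: bad value
Traceback (most recent call last):
  File "h.py", line 17, in left
    print("t",o["time"].round(2),"shift mm",(R.inv().apply(tcp-o["position"])*1000).round(1),"turn",(R.inv()*G).as_rotvec().round(3),"pos",o["position"].round(4),"F",o["contact_force"].round(1),"op",round(o["opening"],4),"j",o["joints"].round(2))
              ^^^^^^^^^^^^^^^
AttributeError: 'float' object has no attribute 'round'
```

```bash
sed -i 's/o\["time"\].round(2)/round(o["time"],2)/' h.py
python3 -m pendant '[{"tx":0,"ty":0,"tz":0,"wx":0,"wy":0,"wz":-0.105},{"tx":0,"ty":0,"tz":0,"wx":0,"wy":0,"wz":-0.105},{"tx":0,"ty":0,"tz":0,"wx":0,"wy":0,"wz":-0.105},{"tx":0,"ty":0,"tz":0,"wx":0,"wy":0,"wz":-0.105}]' 1
python3 -c "
from h import *
left([.587,.0187,.061],[np.pi,0,1.591],.12)"
```

```text
time: 0.53
position: [0.2525, 0.5977, 0.2123]
orientation: [-3.14, 0.003, 1.608]
contact_force: [-0.2, -0.2, 0.3]
opening: 0.0951
t 0.53 shift mm [-591.   312.6   51.6] turn [-0.002  0.003  0.017] pos [0.2525 0.5977 0.2123] F [-0.2 -0.2  0.3] op 0.0951 j [ 1.09  0.13  1.65  0.    1.37 -0.52]
```

```bash
python3 -m pendant '[{"tx":-33,"ty":17,"tz":0,"wx":0,"wy":0,"wz":0},{"tx":-33,"ty":17,"tz":0,"wx":0,"wy":0,"wz":0},{"tx":-33,"ty":17,"tz":0,"wx":0,"wy":0,"wz":0},{"tx":-33,"ty":17,"tz":0,"wx":0,"wy":0,"wz":0},{"tx":-33,"ty":17,"tz":0,"wx":0,"wy":0,"wz":0},{"tx":-33,"ty":17,"tz":0,"wx":0,"wy":0,"wz":0},{"tx":-33,"ty":17,"tz":0,"wx":0,"wy":0,"wz":0},{"tx":-33,"ty":17,"tz":0,"wx":0,"wy":0,"wz":0},{"tx":-33,"ty":17,"tz":0,"wx":0,"wy":0,"wz":0},{"tx":-33,"ty":17,"tz":0,"wx":0,"wy":0,"wz":0},{"tx":-33,"ty":17,"tz":0,"wx":0,"wy":0,"wz":0},{"tx":-33,"ty":17,"tz":0,"wx":0,"wy":0,"wz":0}]' 1
python3 -c "
from h import *
left([.587,.0187,.061],[np.pi,0,1.591],.12)"
```

```text
time: 1.53
position: [0.4774, 0.1995, 0.2097]
orientation: [-3.138, 0.003, 1.627]
contact_force: [0.5, 0.7, -0.0]
opening: 0.0953
t 1.53 shift mm [-186.5   99.4   48. ] turn [-0.003  0.003  0.036] pos [0.4774 0.1995 0.2097] F [ 0.5  0.7 -0. ] op 0.0953 j [ 0.29 -0.17  1.95 -0.    1.37 -1.33]
```

```bash
python3 -m pendant '[{"tx":-31,"ty":17,"tz":5,"wx":0,"wy":0,"wz":0.018},{"tx":-31,"ty":17,"tz":5,"wx":0,"wy":0,"wz":0.018},{"tx":-31,"ty":17,"tz":5,"wx":0,"wy":0,"wz":0},{"tx":-31,"ty":17,"tz":5,"wx":0,"wy":0,"wz":0},{"tx":-31,"ty":17,"tz":5,"wx":0,"wy":0,"wz":0},{"tx":-25,"ty":14,"tz":5,"wx":0,"wy":0,"wz":0},{"tx":0,"ty":0,"tz":0,"wx":0,"wy":0,"wz":0}]' 1
python3 - <<'E'
from h import *
left([.587,.0187,.061],[np.pi,0,1.591],.12)
c=read_camera("wrist"); cv2.imwrite("pics/w1.png",c["img"][:,:,::-1])
m=lime(c);P=pts(c,m); print(len(P),P.min(0),P.max(0))
cc=P.mean(0);best=P
for _ in range(6):
    cc=best.mean(0); w=np.linalg.svd(best-cc,full_matrices=False)[2]; nn=w[2]*np.sign(w[2,2]); best=P[abs((P-cc)@nn)<0.003]
print(cc,nn,np.arctan2(-nn[1],-nn[0]))
e=np.cross([0,0,1],nn);e/=np.linalg.norm(e);a=best@e;s=(best-cc)@np.cross(nn,e)
print("y-mid",(a.min()+a.max())/2,a.max()-a.min(), s.min(),s.max(), cc-.009*nn)
E
```

```text
time: 2.12
position: [0.5869, 0.0065, 0.1793]
orientation: [3.141, 0.004, 1.582]
contact_force: [-0.2, -0.1, 0.0]
opening: 0.095
t 2.12 shift mm [12.3  0.2 17.3] turn [ 0.     0.004 -0.009] pos [0.5869 0.0065 0.1793] F [-0.2 -0.1  0. ] op 0.095 j [-0.08  0.01  1.83 -0.    1.3  -1.66]
2859 [ 0.55134151 -0.00541005  0.00152403] [0.61184106 0.05137573 0.09236913]
[0.57827525 0.01958007 0.06947689] [-0.70500382 -0.01568896  0.70902995] 0.02225005269297409
y-mid -0.006824479253822929 0.04963365427954684 -0.03868826851685423 0.031536094912704225 [0.58462029 0.01972127 0.06309562]
```

View pics/w1.png

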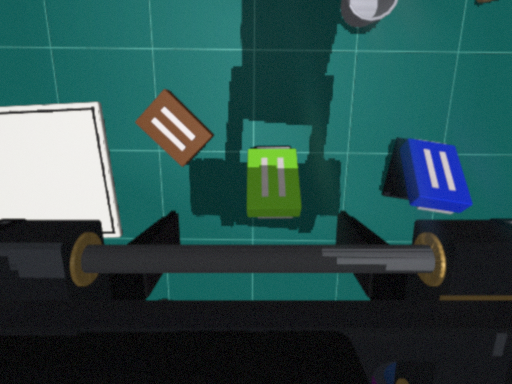

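The wrist view shows the lime panel at (273,182) between the open jaws, with blue clear on the right and the pad on the left. The refined centre is (0.583, 0.0196, 0.060), yaw 0.022.

```bash
python3 -m pendant '[{"tx":13,"ty":-3.5,"tz":0,"wx":0,"wy":0.004,"wz":-0.008},{"tx":0,"ty":0,"tz":0,"wx":0,"wy":0,"wz":0},{"tx":0,"ty":0,"tz":25,"wx":0,"wy":0,"wz":0},{"tx":0,"ty":0,"tz":20,"wx":0,"wy":0,"wz":0},{"tx":0,"ty":0,"tz":0,"wx":0,"wy":0,"wz":0}]' 1
python3 - <<'E'
from h import *
left([.583,.0196,.060],[np.pi,0,1.593],0)
E
```

```text
time: 2.58
position: [0.5814, 0.028, 0.1361]
orientation: [3.138, -0.003, 1.597]
contact_force: [-0.0, -0.8, -0.7]
opening: 0.0951
t 2.58 shift mm [-8.7  1.  95.1] turn [ 0.004 -0.003  0.004] pos [0.5814 0.028  0.1361] F [-0.  -0.8 -0.7] op 0.0951 j [-0.05  0.03  1.88  0.    1.22 -1.64]
```

```bash
python3 -m pendant '[{"tx":-4,"ty":0.5,"tz":0,"wx":0.004,"wy":-0.003,"wz":0.004},{"tx":-4,"ty":0.5,"tz":0,"wx":0,"wy":0,"wz":0},{"tx":0,"ty":0,"tz":0,"wx":0,"wy":0,"wz":0},{"tx":0,"ty":0,"tz":15,"wx":0,"wy":0,"wz":0},{"tx":0,"ty":0,"tz":15,"wx":0,"wy":0,"wz":0},{"tx":0,"ty":0,"tz":0,"wx":0,"wy":0,"wz":0},{"tx":0,"ty":0,"tz":0,"wx":0,"wy":0,"wz":0}]' 1
python3 - <<'E'
from h import *
left([.583,.0196,.060],[np.pi,0,1.593],0)
E
```

```text
time: 3.17
position: [0.5857, 0.0234, 0.1143]
orientation: [3.131, 0.001, 1.599]
contact_force: [0.5, -0.2, 1.1]
opening: 0.095
t 3.17 shift mm [-3.6 -3.6 73.3] turn [0.011 0.001 0.006] pos [0.5857 0.0234 0.1143] F [ 0.5 -0.2  1.1] op 0.095 j [-0.05  0.06  1.89  0.    1.18 -1.65]
```

```bash
python3 -m pendant '[{"tx":-3,"ty":-2,"tz":0,"wx":0.01,"wy":0,"wz":0.005},{"tx":0,"ty":0,"tz":15,"wx":0,"wy":0,"wz":0},{"tx":0,"ty":0,"tz":15,"wx":0,"wy":0,"wz":0},{"tx":0,"ty":0,"tz":15,"wx":0,"wy":0,"wz":0},{"tx":0,"ty":0,"tz":15,"wx":0,"wy":0,"wz":0},{"tx":0,"ty":0,"tz":0,"wx":0,"wy":0,"wz":0},{"tx":0,"ty":0,"tz":0,"wx":0,"wy":0,"wz":0}]' 1
python3 - <<'E'
from h import *
left([.583,.0196,.060],[np.pi,0,1.593],0)
E
```

```text
time: 3.75
position: [0.5907, 0.0184, 0.0641]
orientation: [3.127, 0.002, 1.592]
contact_force: [0.2, -0.2, 0.5]
opening: 0.0948
t 3.75 shift mm [ 1.5 -8.  22.9] turn [ 0.015  0.002 -0.001] pos [0.5907 0.0184 0.0641] F [ 0.2 -0.2  0.5] op 0.0948 j [-0.06  0.13  1.92 -0.    1.09 -1.65]
```

```bash
python3 -m pendant '[{"tx":1,"ty":-4,"tz":10,"wx":0.015,"wy":0,"wz":0},{"tx":0,"ty":-4,"tz":10,"wx":0,"wy":0,"wz":0},{"tx":0,"ty":-2,"tz":4,"wx":0,"wy":0,"wz":0},{"tx":0,"ty":0,"tz":0,"wx":0,"wy":0,"wz":0},{"tx":0,"ty":0,"tz":0,"wx":0,"wy":0,"wz":0}]' 1
python3 - <<'E'
from h import *
left([.583,.0196,.060],[np.pi,0,1.593],0)
E
```

```text
time: 4.17
position: [0.5824, 0.0188, 0.0422]
orientation: [3.138, 0.003, 1.591]
contact_force: [0.7, 0.1, 0.1]
opening: 0.095
t 4.17 shift mm [0.8 0.6 1.2] turn [ 0.004  0.003 -0.002] pos [0.5824 0.0188 0.0422] F [0.7 0.1 0.1] op 0.095 j [-0.06  0.14  1.94 -0.    1.06 -1.65]
```

```bash
python3 -m pendant '[{"tx":0,"ty":0,"tz":0,"wx":0,"wy":0,"wz":0},{"tx":0,"ty":0,"tz":0,"wx":0,"wy":0,"wz":0},{"tx":0,"ty":0,"tz":0,"wx":0,"wy":0,"wz":0},{"tx":0,"ty":0,"tz":0,"wx":0,"wy":0,"wz":0},{"tx":0,"ty":0,"tz":0,"wx":0,"wy":0,"wz":0},{"tx":0,"ty":0,"tz":0,"wx":0,"wy":0,"wz":0},{"tx":0,"ty":0,"tz":0,"wx":0,"wy":0,"wz":0},{"tx":0,"ty":0,"tz":0,"wx":0,"wy":0,"wz":0}]' 0.3 30
python3 - <<'E'
from h import *
left([.583,.0196,.060],[np.pi,0,1.593],0)
E
```

```text
time: 4.83
position: [0.5835, 0.0188, 0.0438]
orientation: [3.135, 0.003, 1.591]
contact_force: [-0.1, 0.7, -0.1]
opening: 0.0497
t 4.83 shift mm [ 0.8 -0.5  2.8] turn [ 0.006  0.003 -0.002] pos [0.5835 0.0188 0.0438] F [-0.1  0.7 -0.1] op 0.0497 j [-0.06  0.14  1.94 -0.    1.06 -1.65]
```

Gripped at 49.7 mm, matching the 50 mm width. Now lifting straight up.

```bash
python3 -m pendant '[{"tx":0,"ty":0,"tz":-10,"wx":0,"wy":0,"wz":0},{"tx":0,"ty":0,"tz":-20,"wx":0,"wy":0,"wz":0},{"tx":0,"ty":0,"tz":-25,"wx":0,"wy":0,"wz":0},{"tx":0,"ty":0,"tz":-25,"wx":0,"wy":0,"wz":0},{"tx":0,"ty":0,"tz":-25,"wx":0,"wy":0,"wz":0},{"tx":0,"ty":0,"tz":-25,"wx":0,"wy":0,"wz":0},{"tx":0,"ty":0,"tz":0,"wx":0,"wy":0,"wz":0},{"tx":0,"ty":0,"tz":0,"wx":0,"wy":0,"wz":0}]'
python3 - <<'E'
from h import *
left([.592,-.245,.17],[np.pi,0,1.593],0)
c=read_camera("scene"); cv2.imwrite("pics/s2.png",c["img"][:,:,::-1])
E
```

```text
time: 5.5
position: [0.5799, 0.0192, 0.1801]
orientation: [-3.141, 0.003, 1.591]
contact_force: [-1.1, 0.2, -1.3]
opening: 0.0503
t 5.5 shift mm [-264.4    6.7   29.9] turn [-0.     0.003 -0.002] pos [0.5799 0.0192 0.1801] F [-1.1  0.2 -1.3] op 0.0503 j [-0.06 -0.    1.84 -0.    1.3  -1.65]
```

View pics/s2.png

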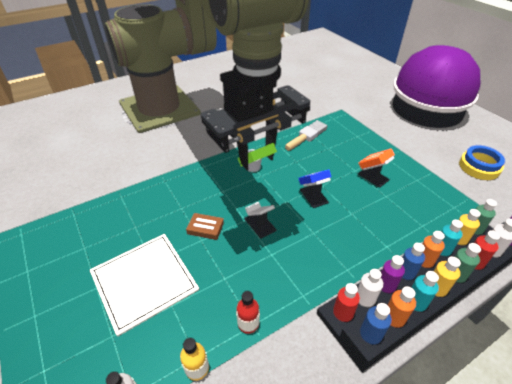

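The panel is held in the jaws at (258,157) and the rest at (260,212) is empty; blue and orange are untouched. Now to move over the pad and tilt.

```bash
python3 -m pendant '[{"tx":-30,"ty":0,"tz":0,"wx":0,"wy":0,"wz":0},{"tx":-30,"ty":0,"tz":0,"wx":0,"wy":0,"wz":0},{"tx":-30,"ty":0,"tz":0,"wx":0,"wy":0,"wz":0},{"tx":-30,"ty":0,"tz":0,"wx":0,"wy":0,"wz":0},{"tx":-30,"ty":0,"tz":0,"wx":0,"wy":0,"wz":0},{"tx":-30,"ty":0,"tz":0,"wx":0,"wy":0,"wz":0},{"tx":-30,"ty":0,"tz":0,"wx":0,"wy":0,"wz":0},{"tx":-20,"ty":0,"tz":0,"wx":0,"wy":0,"wz":0},{"tx":0,"ty":0,"tz":0,"wx":0,"wy":0,"wz":0}]' 
python3 -m pendant '[{"tx":0,"ty":0,"tz":0,"wx":-0.11,"wy":0,"wz":0},{"tx":0,"ty":0,"tz":0,"wx":-0.11,"wy":0,"wz":0},{"tx":0,"ty":0,"tz":0,"wx":-0.11,"wy":0,"wz":0},{"tx":0,"ty":0,"tz":0,"wx":-0.11,"wy":0,"wz":0},{"tx":0,"ty":0,"tz":0,"wx":-0.11,"wy":0,"wz":0},{"tx":0,"ty":0,"tz":0,"wx":-0.11,"wy":0,"wz":0},{"tx":0,"ty":0,"tz":0,"wx":-0.11,"wy":0,"wz":0},{"tx":0,"ty":0,"tz":0,"wx":0,"wy":0,"wz":0},{"tx":0,"ty":0,"tz":0,"wx":0,"wy":0,"wz":0}]'
python3 - <<'E'
from h import *
left([.592,-.245,.10],[np.pi-.785,0,1.593],0)
E
```

```text
time: 6.3
position: [0.578, -0.2164, 0.1644]
orientation: [-3.121, -0.006, 1.597]
contact_force: [0.7, 0.6, -2.1]
opening: 0.0499
time: 7.05
position: [0.5717, -0.2083, 0.1457]
orientation: [2.393, -0.022, 1.595]
contact_force: [0.6, -0.2, 0.3]
opening: 0.0501
t 7.05 shift mm [-38.5 -15.7  65.1] turn [-0.037 -0.017 -0.014] pos [ 0.5717 -0.2083  0.1457] F [ 0.6 -0.2  0.3] op 0.0501 j [-0.65 -0.24  2.25  0.79  0.67 -2.76]
```

Run:
```python
from h import *
for y in (1.1,1.2,1.3): left([.592,-.245,.12],[np.pi-.785,0,y],0)
```

```text
t 7.05 shift mm [-44.4  -3.1  49.2] turn [-0.041 -0.359  0.341] pos [ 0.5717 -0.2083  0.1457] F [ 0.6 -0.2  0.3] op 0.0501 j [-0.65 -0.24  2.25  0.79  0.67 -2.76]
t 7.05 shift mm [-43.2  -2.7  49.6] turn [-0.04  -0.29   0.269] pos [ 0.5717 -0.2083  0.1457] F [ 0.6 -0.2  0.3] op 0.0501 j [-0.65 -0.24  2.25  0.79  0.67 -2.76]
t 7.05 shift mm [-42.   -2.4  50. ] turn [-0.04  -0.22   0.197] pos [ 0.5717 -0.2083  0.1457] F [ 0.6 -0.2  0.3] op 0.0501 j [-0.65 -0.24  2.25  0.79  0.67 -2.76]
```

```bash
python3 -m pendant '[{"tx":0,"ty":0,"tz":0,"wx":-0.008,"wy":-0.06,"wz":0.056},{"tx":0,"ty":0,"tz":0,"wx":-0.008,"wy":-0.06,"wz":0.056},{"tx":0,"ty":0,"tz":0,"wx":-0.008,"wy":-0.06,"wz":0.056},{"tx":0,"ty":0,"tz":0,"wx":-0.008,"wy":-0.06,"wz":0.056},{"tx":0,"ty":0,"tz":0,"wx":-0.008,"wy":-0.06,"wz":0.056},{"tx":0,"ty":0,"tz":0,"wx":-0.008,"wy":-0.06,"wz":0.056},{"tx":0,"ty":0,"tz":0,"wx":0,"wy":0,"wz":0},{"tx":0,"ty":0,"tz":0,"wx":0,"wy":0,"wz":0}]'
python3 - <<'E'
from h import *
left([.592,-.245,.10],[np.pi-.785,0,1.1],0)
E
```

```text
time: 7.72
position: [0.5756, -0.2063, 0.1466]
orientation: [2.375, 0.005, 1.185]
contact_force: [0.1, 0.3, -0.7]
opening: 0.05
t 7.72 shift mm [-30.6 -10.7  73.3] turn [-0.018 -0.056  0.064] pos [ 0.5756 -0.2063  0.1466] F [ 0.1  0.3 -0.7] op 0.05 j [-0.45 -0.29  2.3   0.12  0.37 -1.73]
```

Joint 5 is at 0.37, close to its 0.32 limit. I'll rise a little and swing to a yaw of about 0.75, where the wrist has more room.

```bash
python3 -m pendant '[{"tx":-10,"ty":10,"tz":-10,"wx":0,"wy":0,"wz":0},{"tx":-10,"ty":10,"tz":-10,"wx":0,"wy":0,"wz":0},{"tx":0,"ty":0,"tz":0,"wx":-0.004,"wy":-0.06,"wz":0.06},{"tx":0,"ty":0,"tz":0,"wx":-0.004,"wy":-0.06,"wz":0.06},{"tx":0,"ty":0,"tz":0,"wx":-0.004,"wy":-0.06,"wz":0.06},{"tx":0,"ty":0,"tz":0,"wx":-0.004,"wy":-0.06,"wz":0.06},{"tx":0,"ty":0,"tz":0,"wx":-0.004,"wy":-0.06,"wz":0.06},{"tx":0,"ty":0,"tz":0,"wx":0,"wy":0,"wz":0},{"tx":0,"ty":0,"tz":0,"wx":0,"wy":0,"wz":0}]'
python3 - <<'E'
from h import *
left([.592,-.245,.10],[np.pi-.785,0,.75],0)
E
```

```text
time: 8.47
position: [0.5709, -0.2254, 0.1764]
orientation: [2.376, 0.015, 0.898]
contact_force: [0.0, 1.4, -2.1]
opening: 0.05
t 8.47 shift mm [ -2.9 -32.   93.9] turn [-0.018 -0.093  0.116] pos [ 0.5709 -0.2254  0.1764] F [ 0.   1.4 -2.1] op 0.05 j [-0.36 -0.29  2.25 -0.49  0.5  -0.91]
```

```bash
python3 -m pendant '[{"tx":0,"ty":0,"tz":0,"wx":-0.009,"wy":-0.047,"wz":0.058},{"tx":0,"ty":0,"tz":0,"wx":-0.009,"wy":-0.047,"wz":0.058},{"tx":0,"ty":-8,"tz":23,"wx":0,"wy":0,"wz":0},{"tx":0,"ty":-8,"tz":23,"wx":0,"wy":0,"wz":0},{"tx":0,"ty":-8,"tz":23,"wx":0,"wy":0,"wz":0},{"tx":0,"ty":-8,"tz":23,"wx":0,"wy":0,"wz":0},{"tx":0,"ty":0,"tz":0,"wx":0,"wy":0,"wz":0},{"tx":0,"ty":0,"tz":0,"wx":0,"wy":0,"wz":0}]'
python3 - <<'E'
from h import *
left([.592,-.245,.10],[np.pi-.785,0,.75],0)
c=read_camera("scene"); cv2.imwrite("pics/s3.png",cv2.resize(c["img"][120:340,60:280,::-1],None,fx=2.7,fy=2.7))
m=lime(c);P=pts(c,m);print(len(P),P.min(0),P.max(0))
c=read_camera("wrist"); cv2.imwrite("pics/w3.png",c["img"][:,:,::-1])
m=lime(c);P=pts(c,m);print(len(P))
if len(P)>50:
  best=P
  for _ in range(6):
    cc=best.mean(0); w=np.linalg.svd(best-cc,full_matrices=False)[2]; nn=w[2]; best=P[abs((P-cc)@nn)<0.003]
  print(cc,nn,len(best))
E
```

```text
time: 9.13
position: [0.6039, -0.2614, 0.0907]
orientation: [2.356, 0.001, 0.753]
contact_force: [0.2, -0.8, -0.9]
opening: 0.0499
t 9.13 shift mm [ 2.5 -7.7 -1.8] turn [ 0.    -0.001  0.003] pos [ 0.6039 -0.2614  0.0907] F [ 0.2 -0.8 -0.9] op 0.0499 j [-0.35 -0.03  2.19 -0.94  0.41 -0.33]
811 [ 0.51612345 -0.27823121  0.00593973] [ 0.63119154 -0.2297554   0.13858204]
7455
[ 0.58835563 -0.24657992  0.10368187] [ 0.68553928 -0.7280008  -0.00712315] 7305
```

View pics/s3.png

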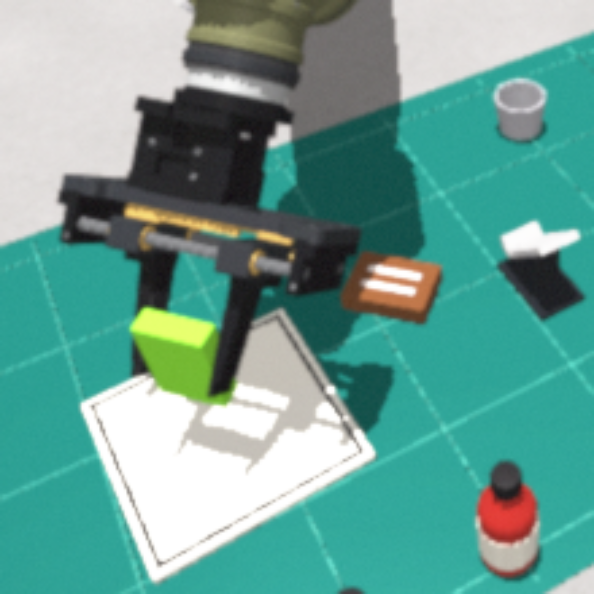

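View pics/w3.png

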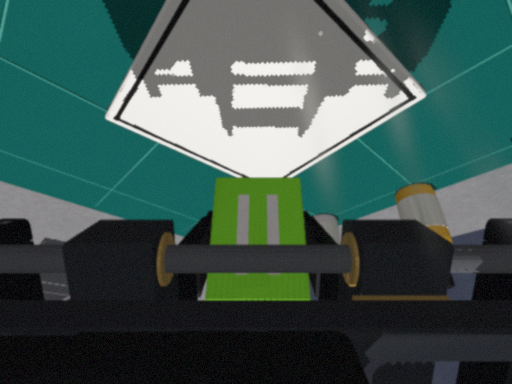

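The views show the panel upright in the jaws above the pad. It is at (180,355) in the scene crop and (258,240) in the wrist view, and the fitted face normal is within 0.5° of horizontal. About 59 mm remain to descend, and I'll go in stages.

```bash
python3 -m pendant '[{"tx":1,"ty":-11,"tz":7,"wx":0,"wy":0,"wz":0},{"tx":1,"ty":-8,"tz":7,"wx":0,"wy":0,"wz":0},{"tx":0,"ty":-7,"tz":7,"wx":0,"wy":0,"wz":0},{"tx":0,"ty":-7,"tz":7,"wx":0,"wy":0,"wz":0},{"tx":0,"ty":0,"tz":0,"wx":0,"wy":0,"wz":0},{"tx":0,"ty":0,"tz":0,"wx":0,"wy":0,"wz":0}]'
python3 - <<'E'
from h import *
left([.592,-.245,.045],[np.pi-.785,0,.75],0)
E
```

```text
time: 9.73
position: [0.6082, -0.2582, 0.0618]
orientation: [2.338, -0.008, 0.756]
contact_force: [0.3, 0.0, -0.9]
opening: 0.0498
t 9.73 shift mm [ -3.1 -26.8  15.7] turn [ 0.019 -0.01  -0.002] pos [ 0.6082 -0.2582  0.0618] F [ 0.3  0.  -0.9] op 0.0498 j [-0.34  0.03  2.2  -1.13  0.37 -0.11]
```

```bash
python3 -m pendant '[{"tx":-1,"ty":0,"tz":0,"wx":0.01,"wy":-0.06,"wz":0.056},{"tx":-1,"ty":0,"tz":0,"wx":0.01,"wy":-0.06,"wz":0.056},{"tx":-1,"ty":0,"tz":0,"wx":0,"wy":-0.06,"wz":0.056},{"tx":0,"ty":0,"tz":0,"wx":0,"wy":0,"wz":0},{"tx":0,"ty":0,"tz":0,"wx":0,"wy":0,"wz":0}]'
python3 - <<'E'
from h import *
left([.592,-.245,.045],[np.pi-.785,0,.5],0)
E
```

```text
time: 10.15
position: [0.6082, -0.2604, 0.0711]
orientation: [2.354, -0.008, 0.501]
contact_force: [0.4, -0.0, -1.6]
opening: 0.0499
t 10.15 shift mm [ -7.2 -33.6  22.2] turn [ 0.003 -0.006 -0.005] pos [ 0.6082 -0.2604  0.0711] F [ 0.4 -0.  -1.6] op 0.0499 j [-0.26  0.09  2.11 -1.07  0.62  0.05]
```

```bash
python3 -m pendant '[{"tx":-3,"ty":-9,"tz":5,"wx":0,"wy":-0.005,"wz":0},{"tx":-2,"ty":-8,"tz":5,"wx":0,"wy":0,"wz":0},{"tx":-1,"ty":-5,"tz":5,"wx":0,"wy":0,"wz":0},{"tx":0,"ty":0,"tz":0,"wx":0,"wy":0,"wz":0},{"tx":0,"ty":0,"tz":0,"wx":0,"wy":0,"wz":0}]'
python3 - <<'E'
from h import *
left([.592,-.245,.045],[np.pi-.785,0,.5],0)
c=read_camera("wrist");P=pts(c,lime(c));best=P
for _ in range(6):
    cc=best.mean(0); w=np.linalg.svd(best-cc,full_matrices=False)[2]; nn=w[2]; best=P[abs((P-cc)@nn)<0.003]
print(cc,nn,len(best),best.min(0),best.max(0))
c=read_camera("scene"); cv2.imwrite("pics/s4.png",cv2.resize(c["img"][180:340,60:220,::-1],None,fx=3.7,fy=3.7))
E
```

```text
time: 10.57
position: [0.6025, -0.2595, 0.0494]
orientation: [2.35, -0.01, 0.506]
contact_force: [-0.8, 0.4, -0.9]
opening: 0.0497
t 10.57 shift mm [ -2.4 -15.7   9.4] turn [ 0.006 -0.011 -0.003] pos [ 0.6025 -0.2595  0.0494] F [-0.8  0.4 -0.9] op 0.0497 j [-0.26  0.12  2.13 -1.14  0.59  0.13]
[ 0.59142055 -0.24179487  0.06253498] [ 4.87809931e-01 -8.72949513e-01 -7.86921221e-04] 7238 [ 0.56963199 -0.25560349  0.02566878] [ 0.6135299  -0.22915053  0.09456111]
```

View pics/s4.png

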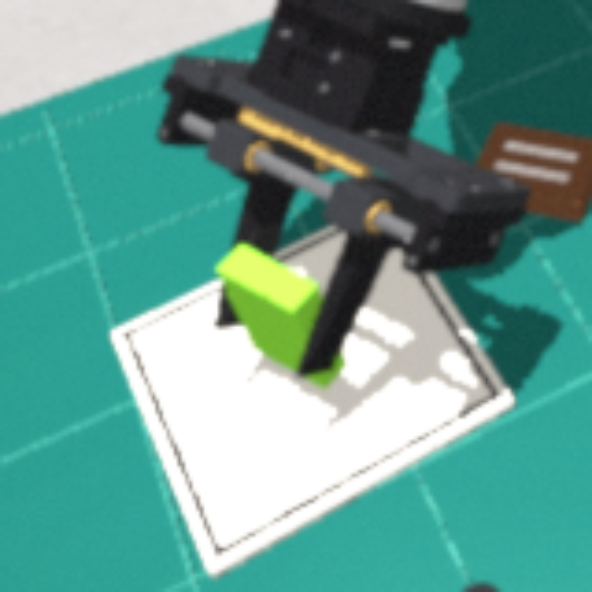

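The bottom edge is about 17 mm above the pad, with vertical error near 0. Down 12 mm, then small steps.

```bash
python3 -m pendant '[{"tx":-2,"ty":-4.5,"tz":4,"wx":0,"wy":-0.01,"wz":0},{"tx":0,"ty":-4,"tz":4,"wx":0,"wy":0,"wz":0},{"tx":0,"ty":0,"tz":0,"wx":0,"wy":0,"wz":0},{"tx":0,"ty":0,"tz":0,"wx":0,"wy":0,"wz":0}]'
python3 - <<'E'
from h import *
left([.592,-.245,.045],[np.pi-.785,0,.5],0)
E
```

```text
time: 11.0
position: [0.6015, -0.2608, 0.0383]
orientation: [2.348, -0.004, 0.498]
contact_force: [0.3, 0.5, -1.2]
opening: 0.0498
t 11.0 shift mm [-0.8 -8.3  1.2] turn [ 0.008 -0.001 -0.004] pos [ 0.6015 -0.2608  0.0383] F [ 0.3  0.5 -1.2] op 0.0498 j [-0.26  0.14  2.13 -1.17  0.59  0.17]
```

```bash
cat > f.py <<'E'
from h import *
c=read_camera("wrist");P=pts(c,lime(c));best=P
for _ in range(6):
    cc=best.mean(0); w=np.linalg.svd(best-cc,full_matrices=False)[2]; nn=w[2]; best=P[abs((P-cc)@nn)<0.003]
z=best[:,2];print("face",cc,nn,len(best),"z",np.percentile(z,[1,99]))
E
python3 f.py
```

```text
face [ 0.59067532 -0.24291322  0.05095053] [-4.80738093e-01  8.76864135e-01 -4.16636089e-04] 7328 z [0.01574348 0.08300136]
```

```bash
python3 -m pendant '[{"tx":0,"ty":-2,"tz":1.5,"wx":0,"wy":0,"wz":0},{"tx":0,"ty":-1.5,"tz":1.5,"wx":0,"wy":0,"wz":0},{"tx":0,"ty":0,"tz":0,"wx":0,"wy":0,"wz":0},{"tx":0,"ty":0,"tz":0,"wx":0,"wy":0,"wz":0}]' ; python3 f.py
```

```text
time: 11.38
position: [0.6015, -0.2603, 0.0331]
orientation: [2.349, -0.004, 0.498]
contact_force: [0.1, 0.6, -1.2]
opening: 0.05
face [ 0.59064963 -0.24244945  0.04580071] [ 4.81121646e-01 -8.76653653e-01  5.78568951e-04] 7338 z [0.01067104 0.0778493 ]
```

```bash
python3 -m pendant '[{"tx":0,"ty":-1,"tz":1,"wx":0,"wy":0,"wz":0},{"tx":0,"ty":0,"tz":0,"wx":0,"wy":0,"wz":0},{"tx":0,"ty":0,"tz":0,"wx":0,"wy":0,"wz":0}]' ; python3 -m pendant '[{"tx":0,"ty":-0.7,"tz":0.7,"wx":0,"wy":0,"wz":0},{"tx":0,"ty":0,"tz":0,"wx":0,"wy":0,"wz":0},{"tx":0,"ty":0,"tz":0,"wx":0,"wy":0,"wz":0}]' ; python3 f.py
```

```text
time: 11.68
position: [0.6022, -0.2605, 0.0328]
orientation: [2.347, -0.005, 0.498]
contact_force: [-0.2, -0.7, -0.7]
opening: 0.0496
time: 11.93
position: [0.6026, -0.2606, 0.0325]
orientation: [2.346, -0.005, 0.498]
contact_force: [0.5, 0.9, -0.3]
opening: 0.0499
face [ 0.5917741  -0.24277496  0.04507323] [-0.48121355  0.87659612 -0.00357306] 7347 z [0.00988629 0.07716026]
```

```bash
python3 -m pendant '[{"tx":0,"ty":-1,"tz":1,"wx":0,"wy":0,"wz":0},{"tx":0,"ty":-1,"tz":1,"wx":0,"wy":0,"wz":0},{"tx":0,"ty":0,"tz":0,"wx":0,"wy":0,"wz":0}]' ;python3 f.py
```

```text
time: 12.23
position: [0.6038, -0.2617, 0.0328]
orientation: [2.341, -0.004, 0.498]
contact_force: [0.1, 0.6, -0.2]
opening: 0.0497
face [ 0.59294251 -0.24374819  0.04529053] [ 0.48041364 -0.87700308  0.00826672] 7341 z [0.01015229 0.07739569]
```

```bash
python3 -m pendant '[{"tx":0,"ty":-2.5,"tz":1.5,"wx":0.012,"wy":-0.004,"wz":0},{"tx":0,"ty":0,"tz":0,"wx":0,"wy":0,"wz":0},{"tx":0,"ty":0,"tz":0,"wx":0,"wy":0,"wz":0}]' ;python3 f.py
```

```text
time: 12.53
position: [0.6051, -0.2623, 0.0332]
orientation: [2.348, -0.002, 0.494]
contact_force: [1.6, 0.1, -1.5]
opening: 0.0498
face [ 0.59432982 -0.24431627  0.04585323] [ 4.77261923e-01 -8.78760998e-01  4.06167657e-04] 7333 z [0.01079023 0.0779703 ]
```

```bash
python3 -m pendant '[{"tx":0,"ty":-2.5,"tz":1.5,"wx":0,"wy":0,"wz":0},{"tx":0,"ty":-2.5,"tz":1.5,"wx":0,"wy":0,"wz":0}]' ;python3 f.py; python3 -c "
from cell import *
o=get_obs();print(o['contact_force'],o['ft_torque'],o['joints'].round(3))"
```

```text
time: 12.75
position: [0.6058, -0.2627, 0.0321]
orientation: [2.341, -0.0, 0.493]
contact_force: [-9.7, 6.7, 18.9]
opening: 0.0496
face [ 0.59499834 -0.24457852  0.04467314] [ 4.75712765e-01 -8.79600668e-01 -1.71040932e-04] 7292 z [0.00980625 0.07672285]
[-7.49192809  3.2668679  15.0127164 ] [-0.62763187  0.49838911 -0.66808271] [-0.257  0.166  2.12  -1.199  0.599  0.201]
```

The panel is in contact at 15–19 N. I'll relax one row, then open partway.

```bash
python3 -m pendant '[{"tx":0,"ty":0,"tz":0,"wx":0,"wy":0,"wz":0}]' - 8; python3 f.py
python3 -m pendant '[{"tx":0,"ty":0,"tz":0,"wx":0,"wy":0,"wz":0},{"tx":0,"ty":0,"tz":0,"wx":0,"wy":0,"wz":0},{"tx":0,"ty":0,"tz":0,"wx":0,"wy":0,"wz":0},{"tx":0,"ty":0,"tz":0,"wx":0,"wy":0,"wz":0}]' 0.75 ;python3 f.py
python3 - <<'E'
from h import *
c=read_camera("scene"); cv2.imwrite("pics/s5.png",cv2.resize(c["img"][180:340,60:220,::-1],None,fx=3.7,fy=3.7))
E
```

```text
time: 12.88
position: [0.6061, -0.2628, 0.0328]
orientation: [2.34, -0.0, 0.492]
contact_force: [0.4, 0.3, -1.1]
opening: 0.0502
face [ 0.59526295 -0.24466689  0.0452316 ] [ 0.47578875 -0.87955778  0.00178284] 7332 z [0.01035402 0.07728852]
time: 13.27
position: [0.605, -0.2623, 0.0303]
orientation: [2.343, 0.001, 0.493]
contact_force: [-0.1, -1.0, 0.1]
opening: 0.0694
face [ 0.59528482 -0.2445846   0.04345233] [-4.75861483e-01  8.79519875e-01  7.98620299e-04] 6869 z [0.01005427 0.07475739]
```

View pics/s5.png

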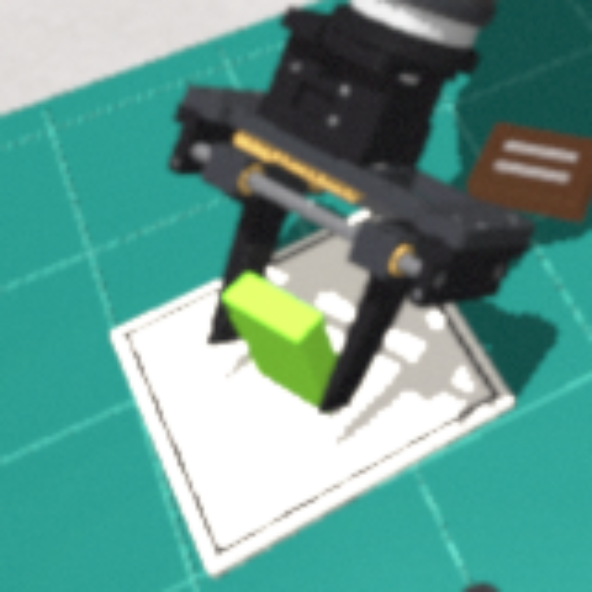

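The panel stands freely at (280,345) in the crop and the fingers are clear on both sides. Opening wider and backing straight out along the tool axis.

```bash
python3 -m pendant '[{"tx":0,"ty":0,"tz":-3,"wx":0,"wy":0,"wz":0},{"tx":0,"ty":0,"tz":-5,"wx":0,"wy":0,"wz":0},{"tx":0,"ty":0,"tz":-10,"wx":0,"wy":0,"wz":0},{"tx":0,"ty":0,"tz":-15,"wx":0,"wy":0,"wz":0},{"tx":0,"ty":0,"tz":-20,"wx":0,"wy":0,"wz":0},{"tx":0,"ty":0,"tz":-25,"wx":0,"wy":0,"wz":0},{"tx":0,"ty":0,"tz":-25,"wx":0,"wy":0,"wz":0},{"tx":0,"ty":0,"tz":-25,"wx":0,"wy":0,"wz":0},{"tx":0,"ty":0,"tz":-15,"wx":0,"wy":0,"wz":0},{"tx":0,"ty":0,"tz":0,"wx":0,"wy":0,"wz":0},{"tx":0,"ty":0,"tz":0,"wx":0,"wy":0,"wz":0}]' 0.95
python3 f.py
python3 - <<'E'
from h import *
for n in("scene","top"):
    c=read_camera(n); cv2.imwrite(f"pics/{n}6.png",c["img"][:,:,::-1])
    P=pts(c,lime(c)); print(len(P),P.mean(0),P.max(0))
E
```

```text
time: 14.28
position: [0.5521, -0.1644, 0.1376]
orientation: [2.346, -0.002, 0.494]
contact_force: [-0.5, 0.2, -0.2]
opening: 0.0902
face [ 0.59542    -0.24450469  0.04788606] [ 0.47562699 -0.87963792 -0.0040122 ] 2112 z [0.01093322 0.07811662]
596 [ 0.60977975 -0.25143623  0.05560878] [ 0.62782489 -0.23431364  0.08107775]
185 [ 0.60068274 -0.25115573  0.07604899] [ 0.624758   -0.23259638  0.0846352 ]
```

View pics/scene6.png

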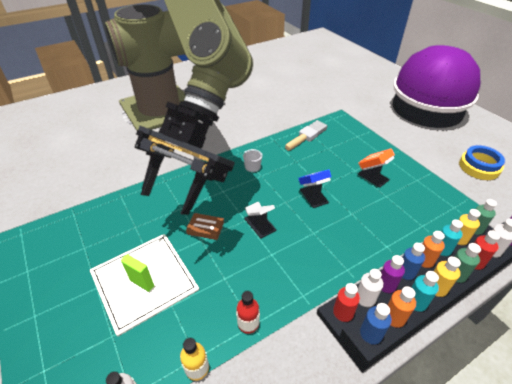

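View pics/top6.png

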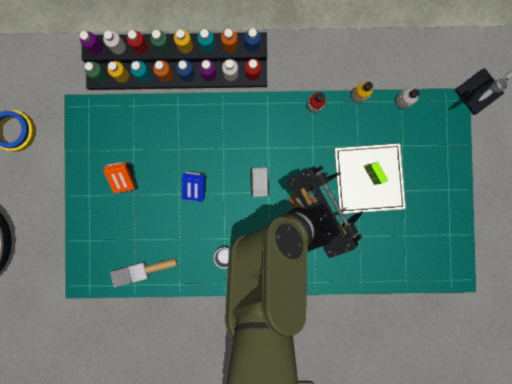

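The lime panel stands alone on the pad, at (376,173) in the top view and (138,272) in the scene view. The arm is clear, and blue and orange are in their original places. Handing in.

```bash
python3 -c "
from cell import *
print(hand_in())"
```

```text
the job is handed in; nothing more can be done
None
```

The lime panel is standing on its 50 x 18 mm edge near the middle of the drying pad, released, and I handed the job in at about 14.4 s. No verdict came back.

I gripped it by its overhanging long sides and lifted it off the rest. Over the pad I tilted it 45° to upright and turned it about 1.1 rad to keep the wrist joints off their limits. It touched the pad with a short push of about 15–20 N, and then I opened the jaws and backed out along the tool axis.

**Last checks:**
- **Upright:** the panel's face is within about 0.3° of vertical.
- **Position:** its centre is near (0.600, -0.252), about 10 mm from the pad centre at (0.592, -0.245). Its height, with the lower edge on the pad, is about 43 mm.
- **Arm:** it is clear of the panel, with contact force readings at noise level.
- **Orange and blue panels:** in the top picture they sit at the same pixels as at the start. I did not measure their final positions in millimetres.

**Disagreements:**
- The scene and top cameras put the pad centre about 3 mm apart.
- The scene camera's first estimate of the lime panel's centre was about 2 cm off. I used the top and wrist views instead.

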